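# Dock the air particle counter and close its keeper

## Task

Put the portable air particle counter back on charge: with the fingertips, push it along the bench, low down on its grey base, into the open dock until it is fully home against the stops and the spring contacts are pressed in. Then push the dock's keeper bar round by its knob until it lies all the way across the front of the counter, so the contacts cannot spring it out, and leave everything. The counter is top-heavy: slide it without tipping it, do not lift it or push on its white upper case, handle or inlet, and do not disturb the small can, dish and sample box standing near by.

Things in the scene. Friction and masses are not known exactly. Their poses are not given: they have to be found in the camera images.
- counter: The particle counter: upright, top-heavy, 0.7 to 1.0 kg, loose on four 4 mm rubber feet (friction about 0.6). Origin: centre of its underside, on the bench; +x to its back, -x to its front (leaning panel, dark screen). Grey base block 80 (x) x 110 (y) mm, upright faces from 4 to 48 mm above the bench: the part to push. Pushed much above the base it tips over its back feet.
- dock: Charging dock, fixed; place and turn vary. Origin on the bench, where the counter's origin stands when fully home; +x into the dock (the counter goes in back first: both +x axes then agree), +y left. Grey housing behind, front at x = +46 mm, 132 wide, 56 high, two rubber stops at x = +40. A bracket (10 mm high) for the keeper on the left covers y = +83 to +101, x = -62 to +24 mm.
- keeper_pivot (a point): Point on the vertical pivot axis of the keeper, 19 mm above the bench; dock frame x = -50, y = +92 mm. Fixed on the dock.
- keeper_knob (a point): Centre of the knob on the keeper's free end, 33 mm above the bench: upright black pin 13 mm across, from 20 to 46 mm above the bench, 82 mm from the pivot. The keeper is a flat steel bar 12 mm wide, from 14 to 22 mm above the bench, reaching 92 mm from the pivot.
- keeper (a joint): Angle of the keeper: 0 = wide open (bar points outward, front-left of the dock), grows counter-clockwise from above to its stop at 2.36 = closed: bar along the dock's -y, across the docked counter's front, 4 mm clear of it. From the pivot the knob lies in dock-frame direction value - 3.93 from +x. Starts at 0 to 0.4; about 1 N at the knob moves it; stays where left.
- contacts (a joint): Travel of the spring contact block in the middle of the dock housing, in m: 0 = free, its face 6 mm proud of the stops; 0.006 = pressed in by a counter that is fully home. It pushes back with 1 to 2 N, less than the counter's friction on the bench.
- objective_can: Small screw-top can, 39 mm across, 50 high, loose, on the right of the counter's way; origin centre of underside. Leave alone.
- sample_dish: Covered clear round dish, 60 mm across, 16 high, loose, right of the dock; origin centre of underside. Leave alone.
- sample_box: Flat sample box with clear lid, 54 x 52 x 16 mm, loose, left of the dock; origin centre of underside. Leave alone.
- counter_head: The counter's white upper case (same origin and axes as the counter), not to be pushed on: 106 mm wide, from 50 to 168 mm high; back upright at x = +39.5 mm, front leaning back from x = -38 at height 50 to x = -11 at height 165; black handle bar across the top at 198 mm, steel inlet funnel behind it to 213 mm.
- counter_front (a point): Middle of the front face of the counter's grey base, 22 mm above the bench; 40 mm in front of the counter's origin. Same axes as the counter.
- dock_mouth (a point): Middle of the dock's mouth, 10 mm above the bench, dock frame x = -34 mm. Rails on both sides, 20 mm high: inner faces 117 mm apart (3.5 mm play each side) from x = +48 to -8, then flared outward to 148 mm apart at the mouth. The front face of a counter fully home stands at x = -40, 6 mm outside the mouth.

How it is judged:
By the outcome, as a careful person would: the job done as asked, in the order asked, and still so for the second after the job is handed in, with the robot touching nothing.
It also fails if it takes over 58 s, if anything falls off the work surface, if the arm or the gripper's body presses on something with over 40 N, if the wrist force passes 120 N, or if a joint passes its speed limit or range.

## Robot

A 7-joint arm with a two-finger parallel gripper is mounted at the origin on a cart in front of the work surface, level with it; the furniture and walls round the work are solid. World frame = base frame: x ahead of the robot, y to its left, z up, the work surface at z = 0. Lengths are in m, angles in degrees, forces in N, time in s.
With the tool pointing down it reaches from about 0.35 to 0.9 m from the base axis. Payload 7.2 kg.
Tool frame: the origin (TCP) lies at the centre of the arm's flange, where the gripper is bolted on; the fingertips stand 182 mm ahead of it and the grasp point (between the pads) lies 163 mm ahead of it; x points along the fingers, z is the direction in which the jaws open and shut, and the axes are right-handed (so a half turn about x gives the same grasp; the last joint's range is limited). The gripper opens to 88 mm and grips with 3 to 60 N. Pads are 20 mm wide; open, the fingers measure 115 mm over their backs; the gripper's body (75 mm by 178 mm) begins 61 mm behind the grasp point.
Start: joints at [60.493, 23.554, -0.728, 91.456, 0.321, 64.991, -4.71], TCP at [0.27, -0.564, 0.405] pointing down, gripper open.
Joint ranges: [-169.25, 169.25], [-16.82, 113.86], [-84.01, 82.57], [7.8, 145.47], [-59.2, 239.2], [7.22, 106.19], [-163.78, 163.78]. Speed limits (degrees/s): [136.94, 136.94, 172.46, 172.46, 180, 180, 180].

## Interface

Orientations are given as [roll, pitch, yaw] about the fixed x, y, z axes, in that order (R = Rz(yaw) Ry(pitch) Rx(roll)).
In Python, from cell import * gives the robot as it stands. The module is installed in compiled form; this text tells all that it offers.
- The arm moves only by the tool step_arm, never from a script. Its argument "rows" is a list of rows, each a list of 6 numbers: the shift along the tool's x, y, z scaled (see below), then the turn, a rotation vector about the tool's x, y, z scaled (see below). A call has 1 to 5 rows; each row is the pose to reach, as a shift and turn from the pose commanded when the call began, along the tool's axes at that moment, turning the shorter way round; what a row does not reach only later rows make up. The controller multiplies each number of a shift by 600 mm and each number of a turn by 180 degrees. A row lasts 1/8 s, in which the tool goes at most 62.5 mm and 10.7 degrees, less where a joint would pass 70% of its speed; a pose out of reach is approached as far as the arm can. A call with a number of a shift or a turn outside -1 to 1 is refused whole. A call with a gripper value outside its range is refused whole. "hand" is the closure, from -1 (fully open) to 1 (shut), set as the call begins (left out, the last holds). The fingers move at their own pace and stop on an object; "squeeze" is the grip in N (left out, the last holds). Time passes only in rows, so rows that repeat a pose let the fingers close. It gives the time, the measured TCP pose, the force and the opening at its end, in the units of the state.
- observe(): the state, without advancing time (a new reading comes with each control period).
- camera(name): name is "scene" or "top"; returns a dict with "image" (384x512x3 uint8, blue, green, red), "range_z" (384x512 float32, m along the optical axis (not along the pixel's ray), 0 where there is no reading), "fx", "fy", "cx", "cy" (pixels), "extrinsics" (4x4, takes a point from camera to world coordinates). Camera axes: x right, y down, z forward; pixel columns grow to the right and rows downward; lengths in m; the calibration is good to about 2 mm. A picture is of the moment at which its call begins.
- job_done(): hands the job in, once; it reports no verdict.
Trained networks look in a picture, given as the dict that the camera call returned (one of the last four; its "shot" number tells which), for a name from the list of things; names that differ only in an ending like _2 or _b are one class to them, and where a whole thing is asked for, a point or a joint stands for the part that bears it (a point fixed in the world has none). Each returns a list of dicts, best first, with "conf" (0 to 1); they miss things now and then, are a little off and sometimes report something else, mostly with a low value. They report only what shows in the picture. A call takes as long as a camera call.
- regions_of(picture, target): "region" (384x512 bool, what is visible of it) and "at" ([column, row] in pixels, amid what is visible of it).
The state is a dict: "clock": time; "joints": joint angles; "qvel": joint speeds; "joint_torque": joint torques, N m; "eef_pos": TCP position; "tool_rot": TCP orientation; "ft_force": force on the tool from outside, world axes, zero at the start; "torque": the same for the moment, N m; "width": opening from 0.0 (shut) to 1.0 (fully open).
Only numpy, scipy, OpenCV 4.12 (cv2) and the standard library are available. Lean on these libraries where they do the work, as an engineer would, in place of code of your own. Each camera call takes 0.05 s, during which the arm holds its last target. There are 200 camera calls.

## Working session

There is one attempt and no reset: what is moved stays moved. The work goes in short steps, Python scripts to look and compute and a tool call to move; the robot and the scene stay as the last step left them, time stands still between calls to the robot, and variables do not carry over. Pictures are saved under pics/ and viewed, about 8 in all and at most 12, crops included, and the job is handed in when it is done.

Besides the shell and the picture viewer there is one more tool, called after "Emit:" in YAML: its name, and indented under it one key for each argument. step_arm: Moves the arm, as the interface text tells. Shifts and turns lie within -1 to 1; 1 stands for 600 mm of shift or 180 degrees of turn. Its arguments: {"type":"object","properties":{"rows":{"type":"array","items":{"type":"array","items":{"type":"number"}}},"hand":{"type":"number"},"squeeze":{"type":"number"}},"required":["rows"]}

```bash
mkdir -p pics
cat > h.py <<'E'
from cell import *
import numpy as np, cv2
def pts(c,m):
    v,u=np.nonzero(m&(c["range_z"]>0)); z=c["range_z"][v,u]
    p=np.stack([(u-c["cx"])/c["fx"]*z,(v-c["cy"])/c["fy"]*z,z,np.ones_like(z)])
    return (c["extrinsics"]@p)[:3].T
def pix(c,p):
    q=np.linalg.inv(c["extrinsics"])@np.append(p,1); return q[0]/q[2]*c["fx"]+c["cx"],q[1]/q[2]*c["fy"]+c["cy"]
E
python3 - <<'E'
from h import *
s=observe();print({k:np.round(v,3) for k,v in s.items()})
ims=[]
for n in("scene","top"):
    c=camera(n);cv2.imwrite(f"pics/{n}1.png",c["image"]);print(n,np.round(c["extrinsics"],3).tolist(),c["fx"])
    for t in ["counter","counter_head","dock","keeper","keeper_knob","contacts","objective_can","sample_dish","sample_box","counter_front","dock_mouth","keeper_pivot"]:
        for r in regions_of(c,t)[:2]:
            P=pts(c,r["region"])
            print(t,round(r["conf"],2),np.round(r["at"]),r["region"].sum(),np.round(np.median(P,0),3) if len(P) else 0,np.round(np.percentile(P,[3,97],axis=0),3).tolist() if len(P) else 0)
E
```

```text
{'clock': np.float64(0.0), 'joints': array([60.493, 23.596, -0.727, 91.505,  0.323, 64.989, -4.71 ]), 'qvel': array([ 0.012,  0.005, -0.072,  0.003,  0.125,  0.005, -0.046]), 'joint_torque': array([-0.0000e+00, -5.8795e+01,  6.4200e-01, -2.9107e+01, -5.4000e-02,
        1.8000e-02,  0.0000e+00]), 'eef_pos': array([ 0.27 , -0.563,  0.404]), 'tool_rot': array([-174.587,   89.911,  121.014]), 'ft_force': array([-0.216,  0.321,  0.416]), 'torque': array([-0.025, -0.017, -0.043]), 'width': np.float64(1.003)}
scene [[-0.664, -0.338, 0.668, -0.009], [-0.748, 0.292, -0.596, 0.635], [0.007, -0.895, -0.446, 0.491], [0.0, 0.0, 0.0, 1.0]] 400.649526574615
counter 0.83 [321. 186.] 3278 [ 0.486 -0.01   0.101] [[0.457, -0.043, 0.014], [0.569, 0.017, 0.201]]
dock 0.8 [249. 223.] 2122 [0.593 0.111 0.021] [[0.437, 0.016, 0.003], [0.688, 0.167, 0.059]]
keeper 0.61 [312. 231.] 273 [0.459 0.048 0.022] [[0.43, 0.032, 0.015], [0.507, 0.079, 0.045]]
keeper_knob 0.54 [312. 229.] 344 [0.464 0.048 0.022] [[0.429, 0.013, -0.0], [0.511, 0.079, 0.045]]
contacts 0.39 [249. 208.] 45 [0.622 0.099 0.031] [[0.616, 0.0
[... 1682 characters left out ...]
 0.41 [244. 183.] 84 [0.633 0.092 0.033] [[0.619, 0.08, 0.022], [0.65, 0.104, 0.036]]
objective_can 0.49 [324. 156.] 283 [ 0.69  -0.109  0.05 ] [[0.674, -0.132, 0.001], [0.709, -0.093, 0.054]]
sample_dish 0.85 [286. 143.] 479 [ 0.73  -0.015  0.017] [[0.704, -0.042, 0.014], [0.757, 0.011, 0.021]]
sample_box 0.68 [207. 249.] 480 [0.477 0.183 0.017] [[0.451, 0.155, 0.012], [0.505, 0.209, 0.02]]
counter_front 0.81 [303. 234.] 1783 [ 0.519 -0.032  0.168] [[0.468, -0.083, 0.041], [0.567, 0.01, 0.213]]
dock_mouth 0.91 [240. 184.] 2303 [0.631 0.099 0.033] [[0.458, 0.02, 0.003], [0.703, 0.152, 0.061]]
keeper_pivot 0.98 [242. 187.] 2382 [0.626 0.1   0.031] [[0.451, 0.02, 0.001], [0.701, 0.153, 0.061]]
```

Run:
```python
import cv2
a=cv2.imread("pics/top1.png")[110:310,160:380];cv2.imwrite("pics/v1.png",cv2.resize(a,None,fx=3,fy=3,interpolation=2)[:600,:])
b=cv2.imread("pics/scene1.png")[110:310,180:400];cv2.imwrite("pics/v2.png",cv2.resize(b,None,fx=3,fy=3,interpolation=2))
```

```text
(no output)
```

View pics/v1.png

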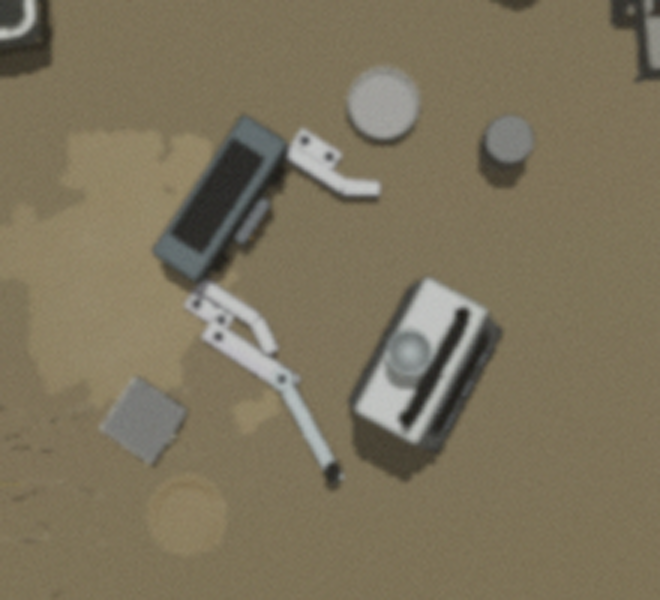

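View pics/v2.png

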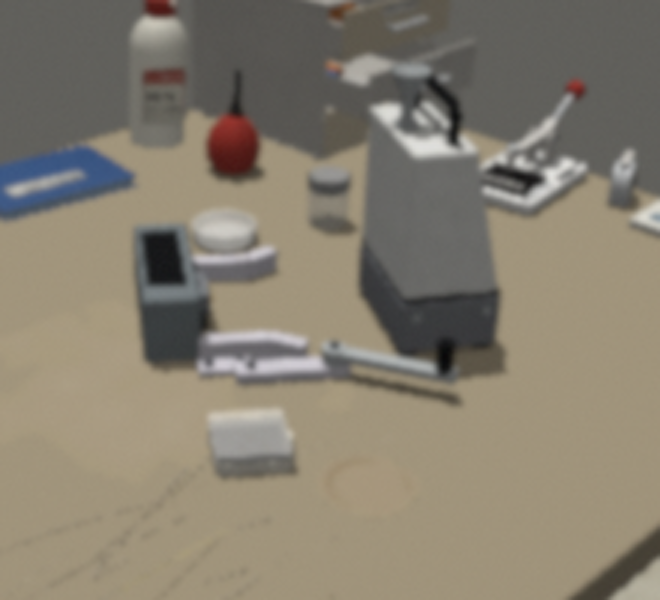

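```bash
cat >> h.py <<'E'
def rect(c,lo,hi,box):
    P=pts(c,np.ones(c["range_z"].shape,bool)); x0,x1,y0,y1=box
    P=P[(P[:,2]>lo)&(P[:,2]<hi)&(P[:,0]>x0)&(P[:,0]<x1)&(P[:,1]>y0)&(P[:,1]<y1)]
    r=cv2.minAreaRect((P[:,:2]*1000).astype(np.float32)); return P,r
E
python3 - <<'E'
from h import *
c=camera("top")
P,r=rect(c,.05,.07,(.55,.75,.02,.18));print("dock",len(P),r,cv2.boxPoints(r).tolist(),P[:,2].mean())
P,r=rect(c,.155,.176,(.42,.62,-.13,.05));print("head",len(P),r,cv2.boxPoints(r).tolist())
P,r=rect(c,.185,.207,(.42,.62,-.13,.05));print("handle",len(P),r)
for t,b in(("scene",0),):
    c2=camera("scene");
    P,r=rect(c2,.05,.07,(.55,.75,.02,.18));print("dock s",len(P),r,cv2.boxPoints(r).tolist())
for cc in(c,c2):
    P,r=rect(cc,.030,.055,(.41,.47,.0,.06));print("knob",len(P),P.mean(0),r)
    P,r=rect(cc,.006,.027,(.42,.58,.02,.16));print("bar",len(P),r)
# bases: points 8..46mm near counter
P,r=rect(c2,.008,.046,(.42,.58,-.13,.022));print("base s",len(P),r,cv2.boxPoints(r).tolist())
# pixel rays for crop pixels -> world at height
def at(u,v,h):
    u=160+u/3;v=110+v/3;E=c["extrinsics"];d=E[:3,:3]@[(u-c["cx"])/c["fx"],(v-c["cy"])/c["fy"],1];s=(h-E[2,3])/d[2];return np.round(E[:3,3]+s*d,4)
for n,u,v,h in(("pivot",282,380,.024),("knob",333,471,.046),("head1",428,278,.165),("h2",352,405,.165),("h3",415,445,.165),("screwL1",197,303,.01),("screwL2",221,320,.01),("R1",304,141,.01),("R2",328,157,.01),("hs bl",154,250,.056),("tl",245,115,.056),("tr",288,147,.056),("br",195,281,.056)): print(n,at(u,v,h))
E
```

```text
dock 1039 ((650.740966796875, 115.82327270507812), (43.7857666015625, 131.26565551757812), 55.592350006103516) [[584.22021484375, 134.84841918945312], [692.5194091796875, 60.673194885253906], [717.26171875, 96.79812622070312], [608.9625244140625, 170.97335815429688]] 0.05776439320780447
head 927 ((522.1926879882812, -30.551868438720703), (53.544166564941406, 105.67833709716797), 60.37998580932617) [[463.02642822265625, -27.709915161132812], [554.8949584960938, -79.94096374511719], [581.3589477539062, -33.393821716308594], [489.49041748046875, 18.83722686767578]]
handle 250 ((524.6636352539062, -25.591018676757812), (32.91889572143555, 86.8163070678711), 60.2409782409668)
dock s 518 ((649.4943237304688, 118.29499816894531), (43.84186553955078, 132.1416778564453), 55.53560256958008) [[582.615478515625, 137.61074829101562], [691.5633544921875, 62.83258056640625], [716.3731689453125, 98.979248046875], [607.42529296875, 173.75741577148438]]
knob 27 [0.43602302 0.03250086 0.04595562] ((435.8103332519531, 32.34041213989258), (9.268684387207031, 12.24988842010498), 88.79377746582031)
bar 670
[... 293 characters left out ...]
, (159.92572021484375, 120.59603118896484), 72.51297760009766)
base s 675 ((510.51751708984375, -9.235652923583984), (131.23985290527344, 63.8438835144043), 7.248672008514404) [[441.3942565917969, 14.151505470275879], [449.4497985839844, -49.18212890625], [579.6407470703125, -32.62281036376953], [571.585205078125, 30.71082305908203]]
pivot [0.5069 0.0689 0.024 ]
knob [0.4369 0.03   0.046 ]
head1 [ 0.5786 -0.037   0.165 ]
h2 [0.4929 0.0171 0.165 ]
h3 [ 0.4652 -0.0251  0.165 ]
screwL1 [0.5698 0.1372 0.01  ]
screwL2 [0.5557 0.1179 0.01  ]
R1 [0.7006 0.0479 0.01  ]
R2 [0.687  0.0286 0.01  ]
hs bl [0.6101 0.1658 0.056 ]
tl [0.7148 0.0933 0.056 ]
tr [0.6887 0.0601 0.056 ]
br [0.5853 0.1341 0.056 ]
```

```bash
cat >> h.py <<'E'
from scipy.spatial.transform import Rotation as R
DO=np.array([.6114,.0603]);DY=np.radians(55.56)
def d2w(x,y):
    c,s=np.cos(DY),np.sin(DY);return DO+np.array([c*x-s*y,s*x+c*y])/1000
def w2d(p):
    c,s=np.cos(DY),np.sin(DY);d=(np.asarray(p)[:2]-DO)*1000;return np.array([c*d[0]+s*d[1],-s*d[0]+c*d[1]])
SG=1
def tcp(x,y,z,phi,T=40,lead=8):
    """fingertip leading edge at dock-frame x,y mm, tip-centre z mm, heading phi deg rel. dock, tilt T"""
    ps=DY+np.radians(phi);t=np.radians(T);h=np.array([np.cos(ps),np.sin(ps),0])
    a=h*np.sin(t)-np.array([0,0,np.cos(t)]);zz=SG*np.array([-h[1],h[0],0])
    M=np.stack([a,np.cross(zz,a),zz],1)
    return np.append(d2w(x,y),z/1000)-h*lead/1000-.182*a, R.from_matrix(M)
def cur():
    s=observe();return np.array(s["eef_pos"]),R.from_euler("xyz",s["tool_rot"],degrees=True)
def plan(poses,start=None,per=5):
    """poses: one per row; prints calls of 5 rows"""
    p0,r0=start or cur()
    for i in range(0,len(poses),per):
        rows=[]
        for p,r in poses[i:i+per]:
            rows.append([round(float(v),4) for v in np.r_[r0.inv().apply(p-p0)/.6,(r0.inv()*r).as_rotvec()/np.pi]])
        print(rows); 
        q=np.array(rows[-1]);p0,r0=p0+r0.apply(q[:3]*.6),r0*R.from_rotvec(q[3:]*np.pi)
def seg(keys,step,phistep=3):
    """keys: (x,y,z,phi,T) way points -> densified list of keys"""
    out=[]
    for a,b in zip(keys[:-1],keys[1:]):
        a,b=np.array(a,float),np.array(b,float)
        n=max(1,int(np.ceil(max(np.linalg.norm((b-a)[:3])/step,np.abs((b-a)[3:]).max()/phistep))))
        out+=[a+(b-a)*k/n for k in range(1,n+1)]
    return out
E
python3 - <<'E'
from h import *
import h
p,r=cur();print(np.round(r.as_matrix(),2).tolist())
for sg in(1,-1):
    h.SG=sg
    q=tcp(-215,16,80,4.7);print(sg,q[0],(r.inv()*q[1]).as_rotvec(degrees=True))
    n=(r.inv()*q[1]).magnitude()*57.3
    plan([q]*5)
q=tcp(-215,16,16,4.7);print(q[0],d2w(-178.9,18.7))
E
```

```text
[[0.0, 0.9, 0.43], [-0.0, 0.43, -0.9], [-1.0, 0.0, 0.0]]
1 [ 0.41461093 -0.21649056  0.21942009] [137.81194567  50.15859298 -15.65657265]
[[0.3087, 0.4673, -0.4177, 0.7656, 0.2787, -0.087], [0.3087, 0.4673, -0.4177, 0.7656, 0.2787, -0.087], [0.3087, 0.4673, -0.4177, 0.7656, 0.2787, -0.087], [0.3087, 0.4673, -0.4177, 0.7656, 0.2787, -0.087], [0.3087, 0.4673, -0.4177, 0.7656, 0.2787, -0.087]]
-1 [ 0.41461093 -0.21649056  0.21942009] [-33.2245271   12.09614699  38.75214118]
[[0.3087, 0.4673, -0.4177, -0.1846, 0.0672, 0.2153], [0.3087, 0.4673, -0.4177, -0.1846, 0.0672, 0.2153], [0.3087, 0.4673, -0.4177, -0.1846, 0.0672, 0.2153], [0.3087, 0.4673, -0.4177, -0.1846, 0.0672, 0.2153], [0.3087, 0.4673, -0.4177, -0.1846, 0.0672, 0.2153]]
[ 0.41461093 -0.21649056  0.15542009] [ 0.49480213 -0.07666655]
```

Emit:
step_arm:
  rows:
    - [0.309,0.467,-0.418,-0.185,0.067,0.215]
    - [0.309,0.467,-0.418,-0.185,0.067,0.215]
    - [0.309,0.467,-0.418,-0.185,0.067,0.215]
    - [0.309,0.467,-0.418,-0.185,0.067,0.215]
    - [0.309,0.467,-0.418,-0.185,0.067,0.215]
  hand: -0.36

```text
clock: 2.02
eef_pos: [0.3779, -0.3036, 0.2663]
tool_rot: [89.7, 49.9, 60.2]
ft_force: [-0.1, 0.2, -2.2]
width: 0.684
```

```bash
sed -i 's/^SG=1/SG=-1/' h.py
python3 - <<'E'
from h import *
print(observe()["joints"],observe()["width"])
plan([tcp(-215,16,80,4.7)]*5)
E
```

```text
[ 67.31989581  29.24066339 -27.10161141 114.65237892 -33.25028748
  53.4809498   36.25731103] 0.6839545198422169
[[0.1605, 0.0694, -0.0188, 0.0014, 0.0002, -0.0006], [0.1605, 0.0694, -0.0188, 0.0014, 0.0002, -0.0006], [0.1605, 0.0694, -0.0188, 0.0014, 0.0002, -0.0006], [0.1605, 0.0694, -0.0188, 0.0014, 0.0002, -0.0006], [0.1605, 0.0694, -0.0188, 0.0014, 0.0002, -0.0006]]
```

Emit:
step_arm:
  rows:
    - [0.16,0.069,-0.019,0,0,0]
    - [0.16,0.069,-0.019,0,0,0]
    - [0.16,0.069,-0.019,0,0,0]

```text
clock: 2.4
eef_pos: [0.4143, -0.2152, 0.2186]
tool_rot: [90.2, 50.0, 60.7]
ft_force: [-0.2, 0.0, 0.7]
width: 0.678
```

Run:
```python
from h import *
print(observe()["joints"],observe()["width"])
plan([tcp(-215,16,40,4.7)]+[tcp(-215,16,17,4.7)]*2)
```

```text
[ 60.52470589  32.61213032 -31.45574423 120.78839714 -38.48144527
  40.08607     35.31874923] 0.6780762740523466
[[0.0489, -0.0433, 0.0016, 0.0011, -0.0016, -0.0003], [0.0783, -0.0679, 0.0017, 0.0011, -0.0016, -0.0003], [0.0783, -0.0679, 0.0017, 0.0011, -0.0016, -0.0003]]
```

Emit:
step_arm:
  rows:
    - [0.049,-0.043,0.0015,0,-0.001,0]
    - [0.078,-0.068,0.0015,0,-0.001,0]
    - [0.078,-0.068,0.0015,0,-0.001,0]

```text
clock: 2.78
eef_pos: [0.4137, -0.2206, 0.1565]
tool_rot: [89.9, 50.0, 60.0]
ft_force: [0.5, -0.7, 0.3]
width: 0.677
```

Run:
```python
from h import *
print(observe()["joints"],observe()["ft_force"])
c=camera("top");cv2.imwrite("pics/v3.png",cv2.resize(c["image"][180:330,220:440],None,fx=3.5,fy=3.5,interpolation=2))
plan([tcp(*k) for k in seg([(-215,16,17,4.7),(-190,18,17,4.7)],5)])
print([pix(c,np.append(d2w(x,y),z/1000)) for x,y,z in((-215,16,22),(-179,18.7,48))])
```

```text
[ 60.78378811  40.23627095 -31.33745592 121.24123995 -38.99930245
  33.15758145  40.1355015 ] [ 0.4576181  -0.74495441  0.3450652 ]
[[0.0097, 0.009, -0.0025, -0.0, 0.0011, 0.0003], [0.0142, 0.0143, -0.0025, -0.0, 0.0011, 0.0003], [0.0187, 0.0197, -0.0025, -0.0, 0.0011, 0.0003], [0.0232, 0.025, -0.0025, -0.0, 0.0011, 0.0003], [0.0276, 0.0304, -0.0025, -0.0, 0.0011, 0.0003]]
[[0.0045, 0.0053, -0.0, -0.0, -0.0, -0.0]]
[(np.float64(328.69455433248555), np.float64(248.19835553834764)), (np.float64(316.56373498431657), np.float64(241.1469678703359))]
```

View pics/v3.png

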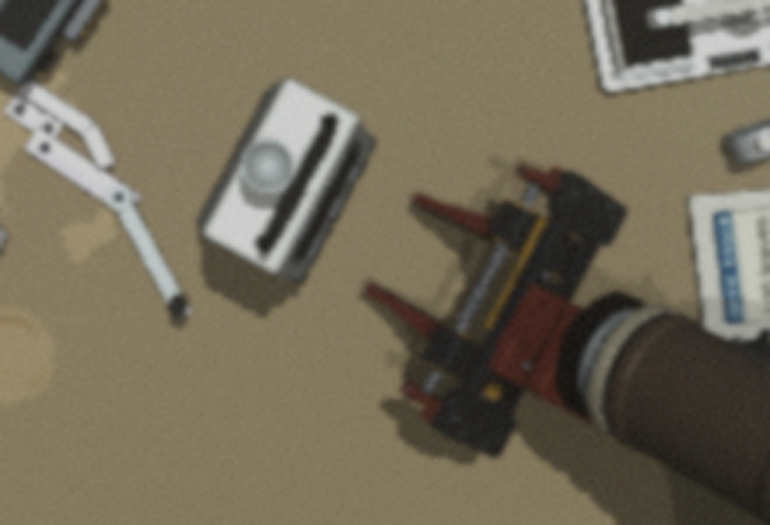

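```bash
sed -i 's/T=40,lead=8/T=40,lead=2/' h.py
python3 - <<'E'
from h import *
plan([tcp(*k) for k in seg([(-215,16,20,4.7),(-187,18,20,4.7)],6)]+[tcp(*k) for k in seg([(-187,18,20,4.7),(-177,18.7,20,4.7)],2.1)])
E
```

```text
[[0.0139, 0.0217, -0.0025, -0.0, 0.0011, 0.0003], [0.0199, 0.0289, -0.0024, -0.0, 0.0011, 0.0003], [0.0259, 0.0361, -0.0023, -0.0, 0.0011, 0.0003], [0.0319, 0.0432, -0.0022, -0.0, 0.0011, 0.0003], [0.0379, 0.0504, -0.0022, -0.0, 0.0011, 0.0003]]
[[0.0022, 0.0026, 0.0001, -0.0, -0.0, -0.0], [0.0043, 0.0051, 0.0001, -0.0, -0.0, -0.0], [0.0064, 0.0077, 0.0002, -0.0, -0.0, -0.0], [0.0086, 0.0102, 0.0002, -0.0, -0.0, -0.0], [0.0107, 0.0128, 0.0002, -0.0, -0.0, -0.0]]
```

Emit:
step_arm:
  rows:
    - [0.014,0.022,-0.0025,0,0.001,0]
    - [0.02,0.029,-0.0025,0,0.001,0]
    - [0.026,0.036,-0.002,0,0.001,0]
    - [0.032,0.043,-0.002,0,0.001,0]
    - [0.038,0.05,-0.002,0,0.001,0]

```text
clock: 3.45
eef_pos: [0.432, -0.1861, 0.1592]
tool_rot: [89.9, 50.1, 60.3]
ft_force: [0.3, -0.4, -0.9]
width: 0.68
```

Emit:
step_arm:
  rows:
    - [0.002,0.0026,0,0,0,0]
    - [0.0043,0.005,0,0,0,0]
    - [0.0064,0.0077,0,0,0,0]
    - [0.0086,0.01,0,0,0,0]
    - [0.0107,0.0128,0,0,0,0]

```text
clock: 4.08
eef_pos: [0.4365, -0.179, 0.159]
tool_rot: [89.9, 50.2, 60.1]
ft_force: [-3.0, -4.9, 3.1]
width: 0.683
```

```bash
cat >> h.py <<'E'
def tipnow():
    p,r=cur();a=r.as_matrix()[:,0];t=p+.182*a;h=a[:2]/np.linalg.norm(a[:2]);x,y=w2d(t[:2]+h*.002)
    return np.round([x,y,t[2]*1000,np.degrees(np.arctan2(h[1],h[0])-DY),np.degrees(np.arccos(-a[2]))],1)
def counter():
    c=camera("top");P=pts(c,np.ones((384,512),bool));m=(P[:,2]>.155)&(P[:,2]<.176);P=P[m]
    from numpy import linalg
    g=P[(np.abs(P[:,0]-.55)<.15)&(np.abs(P[:,1])<.17)]
    r=cv2.minAreaRect((g[:,:2]*1000).astype(np.float32));b=cv2.boxPoints(r)
    # back long edge: one whose midpoint is furthest along dock x
    D=np.array([w2d(q/1000) for q in b]);e=[(D[i],D[(i+1)%4]) for i in range(4)]
    e=[q for q in e if np.linalg.norm(q[0]-q[1])>80];A,B=max(e,key=lambda q:(q[0]+q[1])[0])
    if A[1]>B[1]:A,B=B,A
    v=(B-A)/np.linalg.norm(B-A);f=np.array([v[1],-v[0]]);m=(A+B)/2-f*41+np.array([-.2+.8*0,0])
    m=m+np.array([.65,1.2])  # half the top/scene calibration difference
    return c,np.round([*m,np.degrees(np.arctan2(f[1],f[0]))],1),np.round(r[1],1)
E
python3 - <<'E'
from h import *
c,m,s=counter();print(tipnow(),m,s,observe()["ft_force"])
E
```

```text
[-177.6   18.3   19.3    4.5   39.9] [-132.8   21.6    5.3] [203.2 105.7] [-2.52107569 -4.81977031  2.0151423 ]
```

```bash
python3 - <<'E'
s=open('h.py').read()
s=s.replace('''g=P[(np.abs(P[:,0]-.55)<.15)&(np.abs(P[:,1])<.17)]''','''k=cv2.dilate(regions_of(c,"counter_head")[0]["region"].astype(np.uint8),np.ones((5,5)))>0
    P=pts(c,k);g=P[(P[:,2]>.155)&(P[:,2]<.176)]''')
open('h.py','w').write(s)
E
python3 - <<'E'
from h import *
c,m,s=counter();print(m,s)
plan([tcp(*k) for k in seg([(-177,18.7,20,4.7),(-164,20.5,20,0),(-149,21,20,-6),(-134,17.6,20,-8)],4.4,2)])
E
```

```text
[-132.8   21.8    4.7] [ 53.3 106. ]
[[0.0046, 0.0065, -0.0058, 0.0068, -0.0051, 0.0008], [0.0094, 0.0123, -0.0116, 0.0134, -0.0107, 0.0007], [0.0143, 0.0182, -0.0175, 0.0201, -0.0163, 0.0007], [0.0186, 0.0233, -0.0223, 0.0265, -0.0216, 0.0007], [0.023, 0.0286, -0.0272, 0.0329, -0.0269, 0.0007]]
[[0.004, 0.0048, -0.0057, 0.0064, -0.0054, 0.0], [0.0082, 0.0098, -0.0114, 0.0128, -0.0108, 0.0], [0.0123, 0.0147, -0.0121, 0.0149, -0.0125, 0.0], [0.0164, 0.0196, -0.0127, 0.017, -0.0143, 0.0], [0.0206, 0.0245, -0.0133, 0.0191, -0.0161, 0.0]]
[[0.0041, 0.0049, -0.0012, 0.0022, -0.0018, 0.0]]
```

Emit:
step_arm:
  rows:
    - [0.0046,0.0065,-0.0058,0.0068,-0.0051,0.0008]
    - [0.0094,0.0123,-0.0116,0.0134,-0.0107,0.0007]
    - [0.0143,0.0182,-0.0175,0.02,-0.0163,0.0007]
    - [0.0186,0.0233,-0.0223,0.0265,-0.0216,0.0007]
    - [0.023,0.0286,-0.0272,0.033,-0.027,0.0007]

```text
clock: 4.85
eef_pos: [0.4333, -0.1499, 0.1595]
tool_rot: [90.1, 49.9, 52.7]
ft_force: [-2.5, -1.6, -1.6]
width: 0.684
```

Emit:
step_arm:
  rows:
    - [0.004,0.0048,-0.0057,0.0064,-0.0054,0]
    - [0.0082,0.0098,-0.0114,0.0128,-0.0108,0]
    - [0.0123,0.0147,-0.012,0.015,-0.0125,0]
    - [0.0164,0.0196,-0.0127,0.017,-0.0143,0]
    - [0.0206,0.0245,-0.0133,0.019,-0.016,0]

```text
clock: 5.48
eef_pos: [0.4391, -0.1303, 0.1596]
tool_rot: [90.1, 49.9, 48.2]
ft_force: [-3.4, -1.7, -1.6]
width: 0.68
```

Run:
```python
from h import *
c,m,s=counter();print(tipnow(),m,s,observe()["ft_force"],observe()["clock"])
cv2.imwrite("pics/v4.png",cv2.resize(c["image"][130:310,200:420],None,fx=3,fy=3,interpolation=2))
```

```text
[-136.1   19.1   20.4   -7.3   40.1] [-92.5  13.5  -7.3] [ 53.4 106. ] [-0.56503697 -1.0061075  -1.54159011] 5.575
```

View pics/v4.png

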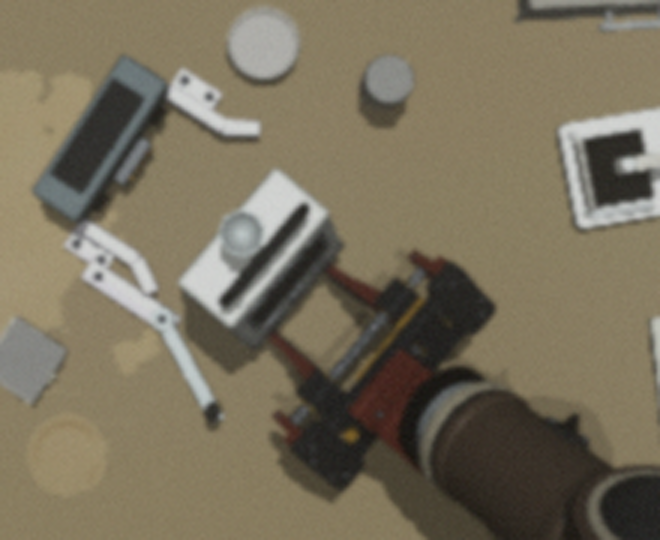

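Run:
```python
from h import *
plan([tcp(*k) for k in seg([(-136.1,19.1,20,-7.3),(-123.2,15,20,-8),(-108.4,8.6,20,-6),(-93.6,2.5,20,-2)],4.3,2)])
```

```text
[[0.0042, 0.0042, 0.0005, 0.0002, -0.0005, -0.0005], [0.0077, 0.0085, 0.0009, 0.001, -0.0011, -0.0005], [0.0113, 0.0127, 0.0013, 0.0017, -0.0017, -0.0005], [0.0149, 0.017, 0.0017, 0.0025, -0.0024, -0.0005], [0.019, 0.0219, 0.0053, 0.0003, -0.0006, -0.0005]]
[[0.0042, 0.005, 0.0036, -0.0021, 0.0018, 0.0], [0.0084, 0.01, 0.0071, -0.0042, 0.0036, 0.0], [0.0125, 0.0149, 0.0107, -0.0063, 0.0054, 0.0], [0.0168, 0.02, 0.0159, -0.0106, 0.009, 0.0], [0.021, 0.025, 0.021, -0.0149, 0.0125, 0.0]]
[[0.0041, 0.0049, 0.0056, -0.0042, 0.0036, 0.0], [0.0082, 0.0098, 0.0112, -0.0085, 0.0072, 0.0]]
```

Emit:
step_arm:
  rows:
    - [0.0042,0.0042,0.0005,0.0002,-0.0005,0]
    - [0.0077,0.0085,0.0009,0.001,-0.001,0]
    - [0.0113,0.0127,0.0013,0.0017,-0.0017,0]
    - [0.015,0.017,0.0017,0.0025,-0.0024,0]
    - [0.019,0.022,0.0053,0.0003,-0.0006,0]

```text
clock: 6.2
eef_pos: [0.4528, -0.1195, 0.1594]
tool_rot: [90.0, 49.9, 48.1]
ft_force: [-4.2, -2.6, 2.1]
width: 0.679
```

Emit:
step_arm:
  rows:
    - [0.0042,0.005,0.0036,-0.0021,0.0018,0]
    - [0.0084,0.01,0.0071,-0.0042,0.0036,0]
    - [0.0125,0.015,0.0107,-0.0063,0.0054,0]
    - [0.0168,0.02,0.016,-0.0106,0.009,0]
    - [0.021,0.025,0.021,-0.015,0.0125,0]

```text
clock: 6.82
eef_pos: [0.4756, -0.1135, 0.1594]
tool_rot: [90.0, 49.9, 51.6]
ft_force: [-3.3, -3.2, 1.4]
width: 0.683
```

Run:
```python
from h import *
c,m,s=counter();t=tipnow();print(t,m,s,observe()["ft_force"],observe()["clock"])
x,y=t[:2]
plan([tcp(*k) for k in seg([(x,y,20,t[3]),(-93.6,2.5,20,-2),(-78.6,0,20,0)],4.3,2)])
```

```text
[-100.8    5.2   20.3   -4.    40.1] [-56.7   2.4  -3.9] [ 53.4 105.8] [ 0.15490776 -2.16015414  0.57433265] 6.925
[[0.0043, 0.0048, 0.0053, -0.0038, 0.0036, -0.0004], [0.0084, 0.0096, 0.0106, -0.008, 0.0072, -0.0004], [0.0125, 0.0144, 0.0129, -0.0101, 0.009, -0.0004], [0.0166, 0.0193, 0.0152, -0.0123, 0.0108, -0.0004], [0.0207, 0.0242, 0.0176, -0.0144, 0.0126, -0.0004]]
[[0.004, 0.0048, 0.0027, -0.0021, 0.0017, 0.0]]
```

Emit:
step_arm:
  rows:
    - [0.0043,0.0048,0.0053,-0.0038,0.0036,0]
    - [0.0084,0.0096,0.0106,-0.008,0.0072,0]
    - [0.0125,0.0144,0.013,-0.01,0.009,0]
    - [0.0166,0.0193,0.0152,-0.0123,0.0108,0]
    - [0.0207,0.0242,0.0176,-0.0144,0.0126,0]

```text
clock: 7.55
eef_pos: [0.4957, -0.1053, 0.1594]
tool_rot: [90.0, 50.0, 55.0]
ft_force: [-4.4, -6.1, 4.3]
width: 0.681
```

Run:
```python
from h import *
c,m,s=counter();t=tipnow();print(t,m,s,observe()["ft_force"],observe()["clock"])
plan([tcp(*k) for k in seg([(*t[:2],20,t[3]),(-76,0,20,0),(-54,0,20,0)],4.3,2)])
cv2.imwrite("pics/v5.png",cv2.resize(c["image"][120:300,190:390],None,fx=3,fy=3,interpolation=2))
```

```text
[-82.5   0.7  20.1  -0.5  40.1] [-38.1  -0.1  -0.4] [ 53.4 105.4] [ 0.31560368 -3.54763038  1.46326298] 7.65
[[0.0036, 0.0043, 0.0014, -0.0013, 0.001, -0.0004], [0.0071, 0.0085, 0.0028, -0.0023, 0.0019, -0.0004], [0.011, 0.0132, 0.0028, -0.0023, 0.0019, -0.0004], [0.0149, 0.0178, 0.0027, -0.0023, 0.0019, -0.0004], [0.0189, 0.0225, 0.0026, -0.0023, 0.0019, -0.0004]]
[[0.0039, 0.0047, 0.0, -0.0, -0.0, 0.0], [0.0078, 0.0094, 0.0, -0.0, -0.0, 0.0], [0.0118, 0.0141, 0.0, -0.0, -0.0, 0.0]]
```

View pics/v5.png

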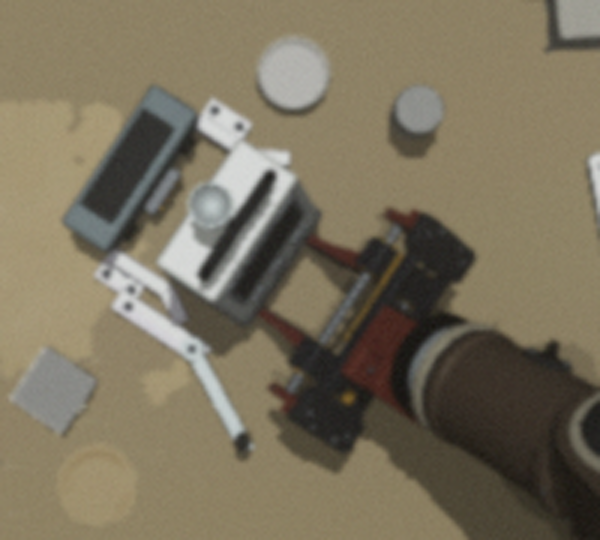

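Emit:
step_arm:
  rows:
    - [0.0036,0.0043,0.0014,-0.0013,0.001,0]
    - [0.007,0.0085,0.0028,-0.0023,0.0019,0]
    - [0.011,0.0132,0.0028,-0.0023,0.0019,0]
    - [0.015,0.0178,0.0027,-0.0023,0.0019,0]
    - [0.019,0.0225,0.0026,-0.0023,0.0019,0]

```text
clock: 8.28
eef_pos: [0.5069, -0.0918, 0.1593]
tool_rot: [90.0, 50.0, 55.5]
ft_force: [-3.6, -5.9, 5.2]
width: 0.682
```

Emit:
step_arm:
  rows:
    - [0.0039,0.0047,0,0,0,0]
    - [0.0078,0.0094,0,0,0,0]
    - [0.0118,0.014,0,0,0,0]

```text
clock: 8.65
eef_pos: [0.5131, -0.0827, 0.1593]
tool_rot: [90.0, 50.0, 55.5]
ft_force: [-3.9, -6.4, 5.1]
width: 0.68
```

Run:
```python
from h import *
c,m,s=counter();t=tipnow();print(t,m,s,observe()["ft_force"],observe()["clock"])
plan([tcp(*k) for k in seg([(*t[:2],20,t[3]),(-44,0,20,0),(-38,0,20,0)],2.1,2)])
```

```text
Traceback (most recent call last):
  File "h.py", line 51, in counter
    k=cv2.dilate(regions_of(c,"counter_head")[0]["region"].astype(np.uint8),np.ones((5,5)))>0
                 ~~~~~~~~~~~~~~~~~~~~~~~~~~~~^^^
IndexError: list index out of range
```

```bash
python3 - <<'E'
s=open('h.py').read()
i=s.index('    k=cv2.dilate');j=s.index('    r=cv2.minAreaRect((g[:,:2]')
s=s[:i]+'''    D=np.array([w2d(q) for q in P]);g=P[(D[:,0]>(tipnow()[0]+15 if near is None else near))&(D[:,0]<90)&(np.abs(D[:,1])<90)]
'''+s[j:]
s=s.replace("def counter():","def counter(near=None):")
open('h.py','w').write(s)
E
python3 - <<'E'
from h import *
c,m,s=counter();t=tipnow();print(t,m,s,observe()["ft_force"],observe()["clock"])
plan([tcp(*k) for k in seg([(*t[:2],20,t[3]),(-45,0,20,0),(-38,0,20,0)],2.1,2)])
E
```

```text
[-54.    0.3  20.    0.   40.1] [-9.3 -0.  -0.2] [ 53.3 106. ] [-0.74522067 -2.29070141  2.50661635] 8.8
[[0.0019, 0.0026, -0.0, -0.0002, -0.0, -0.0004], [0.0039, 0.0049, 0.0001, -0.0002, -0.0, -0.0004], [0.0058, 0.0072, 0.0002, -0.0002, -0.0, -0.0004], [0.0077, 0.0095, 0.0003, -0.0002, -0.0, -0.0004], [0.0097, 0.0118, 0.0004, -0.0002, -0.0, -0.0004]]
[[0.0018, 0.0023, -0.0, 0.0, -0.0, 0.0], [0.0037, 0.0045, -0.0, 0.0, -0.0, 0.0], [0.0056, 0.0067, -0.0, 0.0, -0.0, 0.0], [0.0075, 0.009, -0.0, 0.0, -0.0, 0.0]]
```

Emit:
step_arm:
  rows:
    - [0.0019,0.0024,0,0,0,0]
    - [0.0039,0.0047,0,0,0,0]
    - [0.0058,0.007,0,0,0,0]
    - [0.0077,0.0093,0,0,0,0]
    - [0.0086,0.0103,0,0,0,0]

```text
clock: 9.43
eef_pos: [0.5175, -0.0764, 0.1592]
tool_rot: [90.0, 50.0, 55.5]
ft_force: [-6.9, -7.9, 6.7]
width: 0.682
```

Emit:
step_arm:
  rows:
    - [0.0011,0.0013,0,0,0,0]
    - [0.0011,0.0013,0,0,0,0]
    - [0.0022,0.0026,0,0,0,0]
    - [0.0022,0.0026,0,0,0,0]

```text
clock: 9.93
eef_pos: [0.5185, -0.0749, 0.1591]
tool_rot: [90.1, 50.0, 55.5]
ft_force: [-7.2, -9.0, 7.2]
width: 0.684
```

Run:
```python
from h import *
c,m,s=counter();t=tipnow();print(t,m,s,observe()["ft_force"],observe()["clock"])
```

```text
[-45.1   0.1  19.7  -0.   40. ] [-1.2  0.1 -0. ] [ 53.2 105.8] [-6.27576849 -9.25662913  7.13317419] 9.975
```

Emit:
step_arm:
  rows:
    - [0.0011,0.0013,0,0,0,0]
    - [0.0011,0.0013,0,0,0,0]

```text
clock: 10.22
eef_pos: [0.5186, -0.0747, 0.159]
tool_rot: [90.1, 50.0, 55.5]
ft_force: [-10.6, -12.2, 10.5]
width: 0.679
```

Emit:
step_arm:
  rows:
    - [0.0011,0.0013,0,0,0,0]
    - [0.0011,0.0013,0,0,0,0]

```text
clock: 10.48
eef_pos: [0.5188, -0.0745, 0.1589]
tool_rot: [90.1, 50.1, 55.4]
ft_force: [-14.0, -15.6, 12.1]
width: 0.683
```

Emit:
step_arm:
  rows:
    - [0.0011,0.0013,0,0,0,0]
    - [0.0011,0.0013,0,0,0,0]

```text
clock: 10.72
eef_pos: [0.5189, -0.0742, 0.1588]
tool_rot: [90.1, 50.1, 55.4]
ft_force: [-18.8, -20.0, 18.6]
width: 0.679
```

Run:
```python
from h import *
c,m,s=counter();t=tipnow();print(t,m,s,observe()["ft_force"],observe()["clock"])
```

```text
[-44.6  -0.1  19.1  -0.1  39.9] [-1.1  0.1 -0.1] [ 53.8 105.7] [-18.60949121 -19.26258638  18.64716009] 10.775
```

Run:
```python
from h import *
K=[(-48,0,20,0,40),(-56,0,20,0,40),(-75,0,20,0,40),(-100,0,24,0,40),(-120,0,60,0,40)]
L=[(-120,30,110,-12,32),(-110,80,120,-24,24),(-105,130,120,-36,16),(-104,168,110,-48,8),(-104,172,100,-60,0)]
plan([tcp(*k) for k in K+L])
```

```text
[[-0.0047, -0.004, 0.0003, -0.001, 0.0005, 0.0007], [-0.0133, -0.0143, 0.0004, -0.001, 0.0005, 0.0007], [-0.0336, -0.0386, 0.0005, -0.001, 0.0005, 0.0007], [-0.0654, -0.0663, 0.0006, -0.001, 0.0005, 0.0007], [-0.1328, -0.0534, 0.0007, -0.001, 0.0005, 0.0007]]
[[-0.0586, 0.0985, -0.0841, 0.054, -0.0392, -0.0443], [-0.0471, 0.169, -0.1849, 0.1134, -0.0709, -0.0876], [-0.0237, 0.2195, -0.2678, 0.1779, -0.0946, -0.1289], [0.009, 0.2463, -0.3139, 0.2467, -0.1098, -0.1671], [0.0381, 0.2595, -0.2896, 0.3192, -0.1162, -0.2012]]
```

Emit:
step_arm:
  rows:
    - [-0.006,-0.007,0,0,0,0]
    - [-0.0155,-0.0185,0,0,0,0]
    - [-0.037,-0.042,0,0,0,0]
    - [-0.068,-0.07,0,0,0,0]
    - [-0.135,-0.056,0,0,0,0]

```text
clock: 11.4
eef_pos: [0.4746, -0.1371, 0.198]
tool_rot: [90.5, 49.9, 55.9]
ft_force: [1.2, -0.0, 0.1]
width: 0.679
```

Run:
```python
from h import *
c,m,s=counter();t=tipnow();print(t,m,s,observe()["ft_force"],observe()["clock"])
plan([tcp(*k) for k in [(-120,30,110,-12,32),(-110,80,120,-24,24),(-105,130,120,-36,16),(-104,168,110,-48,8),(-104,172,100,-60,0)]])
```

```text
[-1.222e+02 -6.000e-01  6.320e+01 -1.000e-01  4.000e+01] [-1.  -0.   0.4] [ 53.6 105.9] [-0.20854695 -1.3255703   2.77909316] 11.45
[[-0.0522, 0.0979, -0.0847, 0.0531, -0.0388, -0.0445], [-0.0408, 0.1682, -0.1857, 0.1125, -0.0705, -0.0878], [-0.0175, 0.2184, -0.2688, 0.1769, -0.0943, -0.1291], [0.0152, 0.245, -0.315, 0.2457, -0.1096, -0.1674], [0.0443, 0.2583, -0.2907, 0.3182, -0.1161, -0.2015]]
```

Counter stayed home (−1.0 mm within calibration). On to the keeper, fingers shut.

Emit:
step_arm:
  rows:
    - [-0.052,0.098,-0.085,0.053,-0.039,-0.044]
    - [-0.04,0.168,-0.186,0.1125,-0.07,-0.088]
    - [-0.0175,0.218,-0.269,0.177,-0.094,-0.129]
    - [0.015,0.245,-0.315,0.246,-0.11,-0.167]
    - [0.044,0.258,-0.29,0.318,-0.116,-0.2015]
  hand: 1

```text
clock: 12.08
eef_pos: [0.4147, 0.0219, 0.2741]
tool_rot: [98.8, 70.4, 36.8]
ft_force: [0.1, 0.4, 0.3]
width: 0.149
```

Run:
```python
from h import *
t=tipnow();print(t,observe()["joints"],observe()["width"],observe()["clock"])
plan([tcp(*k) for k in [(-106,167,100,-60,0)]*5])
```

```text
[-83.1 120.1 102.7 -18.8  19.6] [  2.87547834  11.17483264  -9.18049593 132.96036728 -23.75123416
  20.63527707 -46.76999756] 0.1494161324917582 12.075
[[0.0015, 0.0331, -0.0697, 0.1781, -0.0467, -0.1002], [0.0015, 0.0331, -0.0697, 0.1781, -0.0467, -0.1002], [0.0015, 0.0331, -0.0697, 0.1781, -0.0467, -0.1002], [0.0015, 0.0331, -0.0697, 0.1781, -0.0467, -0.1002], [0.0015, 0.0331, -0.0697, 0.1781, -0.0467, -0.1002]]
```

Emit:
step_arm:
  rows:
    - [0.0015,0.033,-0.07,0.178,-0.047,-0.1]
    - [0.0015,0.033,-0.07,0.178,-0.047,-0.1]
    - [0.0015,0.033,-0.07,0.178,-0.047,-0.1]
    - [0.0015,0.033,-0.07,0.178,-0.047,-0.1]
    - [0.0015,0.033,-0.07,0.178,-0.047,-0.1]

```text
clock: 12.7
eef_pos: [0.4124, 0.0674, 0.2816]
tool_rot: [-9.5, 89.9, -103.9]
ft_force: [0.6, -0.5, 0.6]
width: 0.001
```

Run:
```python
from h import *
t=tipnow();print(t,observe()["joints"],observe()["width"],observe()["clock"])
c=camera("top");cv2.imwrite("pics/v6.png",cv2.resize(c["image"][130:310,160:360],None,fx=3,fy=3,interpolation=2))
plan([tcp(*k) for k in [(-106,163,70,-60,0)]*1+[(-106,163,32,-60,0)]*3])
```

```text
[-1.088e+02  1.674e+02  9.960e+01 -1.594e+02  1.000e-01] [ -23.17621479   13.10298186    8.2622372   126.85884108   -2.78657087
   40.2402538  -107.39051739] 0.001017357137695884 12.7
[[0.0493, 0.0047, 0.003, -0.0001, 0.0004, 0.0002], [0.1126, 0.0048, 0.0029, -0.0001, 0.0004, 0.0002], [0.1126, 0.0048, 0.0029, -0.0001, 0.0004, 0.0002], [0.1126, 0.0048, 0.0029, -0.0001, 0.0004, 0.0002]]
```

View pics/v6.png

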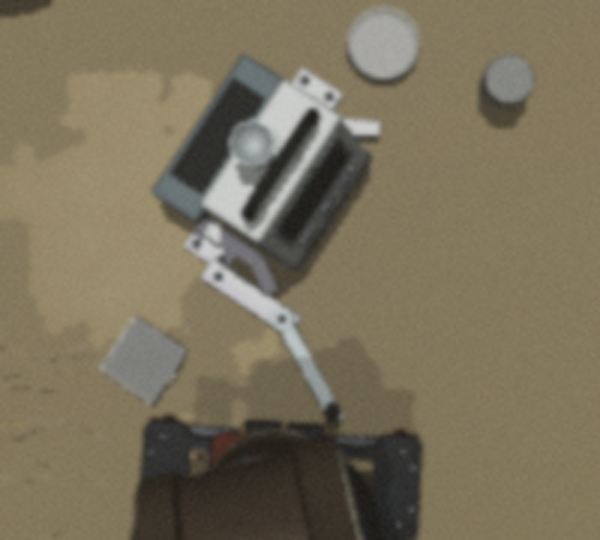

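Emit:
step_arm:
  rows:
    - [0.05,0.005,0.003,0,0,0]
    - [0.112,0.005,0.003,0,0,0]
    - [0.112,0.005,0.003,0,0,0]

```text
clock: 13.12
eef_pos: [0.4142, 0.0645, 0.2128]
tool_rot: [-64.2, 89.8, -158.5]
ft_force: [-0.4, -0.0, 0.2]
width: 0.006
```

```bash
cat >> h.py <<'E'
PV=np.array([-50,92.])
def kp(v,d,phi,T,z=32,bx=0):
    th=v-3.927;k=PV+82*np.array([np.cos(th),np.sin(th)]);t=np.array([-np.sin(th),np.cos(th)])
    q=k-d*t; return (q[0],q[1],z,phi,T)
E
python3 - <<'E'
from h import *
t=tipnow();print(t,observe()["joints"],observe()["ft_force"],observe()["clock"])
# v from .3 to ~1.3
S=[]
for i in range(15):
    f=i/14;v=.30+1.0*f;S.append(kp(v,30-10*min(1,f*5),-60+25*f,8*f))
print(np.round(S[0],1),np.round(S[-1],1))
plan([tcp(*k) for k in S])
E
```

```text
[-1.102e+02  1.665e+02  3.080e+01 -2.141e+02  2.000e-01] [ -21.43894989   21.04619203    7.09514123  129.46163581   -5.05900736
   29.91929239 -104.70284368] [-0.42000581 -0.04580545  0.19501637] 13.125
[-108.5  156.8   32.   -60.     0. ] [-131.2   69.1   32.   -35.     8. ]
[[-0.002, 0.0081, 0.0076, 0.0009, 0.0004, 0.0009], [-0.002, 0.0111, 0.0226, -0.0091, 0.0005, 0.0041], [-0.0019, 0.0155, 0.0372, -0.019, 0.0006, 0.0073], [-0.0018, 0.0204, 0.0502, -0.0289, 0.0008, 0.0105], [-0.0017, 0.0228, 0.0594, -0.0388, 0.0012, 0.0136]]
[[0.0002, 0.002, 0.0093, -0.0099, 0.0004, 0.0032], [0.0005, 0.0046, 0.0184, -0.0198, 0.0009, 0.0064], [0.0008, 0.0078, 0.0273, -0.0297, 0.0016, 0.0095], [0.0012, 0.0116, 0.0359, -0.0396, 0.0023, 0.0127], [0.0016, 0.016, 0.0442, -0.0495, 0.0032, 0.0159]]
[[0.0006, 0.0036, 0.0086, -0.0099, 0.0009, 0.0031], [0.0013, 0.0077, 0.0169, -0.0198, 0.002, 0.0063], [0.0021, 0.0124, 0.0248, -0.0296, 0.0031, 0.0095], [0.0029, 0.0176, 0.0324, -0.0395, 0.0043, 0.0126], [0.0038, 0.0233, 0.0395, -0.0493, 0.0057, 0.0158]]
```

Emit:
step_arm:
  rows:
    - [-0.002,0.008,0.0076,0.001,0,0.001]
    - [-0.002,0.011,0.0226,-0.009,0,0.004]
    - [-0.002,0.0155,0.037,-0.019,0,0.007]
    - [-0.002,0.02,0.05,-0.029,0,0.01]
    - [-0.002,0.023,0.0594,-0.039,0.001,0.0136]

```text
clock: 13.75
eef_pos: [0.4274, 0.0282, 0.2175]
tool_rot: [91.4, 87.2, 4.2]
ft_force: [0.7, 1.0, -0.7]
width: 0.005
```

Emit:
step_arm:
  rows:
    - [0,0.002,0.0093,-0.01,0.0004,0.0032]
    - [0.0005,0.0046,0.0184,-0.02,0.001,0.0064]
    - [0.0008,0.0078,0.0273,-0.03,0.0016,0.0095]
    - [0.0012,0.0116,0.036,-0.04,0.0023,0.0127]
    - [0.0016,0.016,0.044,-0.05,0.003,0.016]

```text
clock: 14.38
eef_pos: [0.4381, 0.0023, 0.2169]
tool_rot: [89.2, 84.4, 11.0]
ft_force: [-1.3, 0.4, 0.5]
width: 0.007
```

Run:
```python
from h import *
t=tipnow();print(t,observe()["joints"],observe()["ft_force"],observe()["clock"])
c=camera("top");c2=camera("scene")
for n,q in(("top",c),("scene",c2)):
    P=pts(q,np.ones((384,512),bool));D=np.array([w2d(p) for p in P])
    r=np.hypot(*(D-PV).T)
    m=(P[:,2]>.014)&(P[:,2]<.027)&(r>20)&(r<70)&(D[:,0]<-56)
    d=(D[m]-PV);a=np.arctan2(d[:,1],d[:,0])%(2*np.pi);print(n,m.sum(),np.median(a)+3.927-2*np.pi if m.sum() else 0)
cv2.imwrite("pics/v7.png",cv2.resize(c2["image"][150:290,200:400],None,fx=3.5,fy=3.5,interpolation=2))
```

```text
[-131.7   96.2   35.8  -44.5    5.6] [ -8.26899476  20.69332403   2.15626616 128.92469847  -2.92600874
  24.8129109  -81.88772046] [-1.27265388  0.43704484  0.468892  ] 14.375
top 107 0.9635883081221994
scene 112 0.8916114826631656
```

View pics/v7.png

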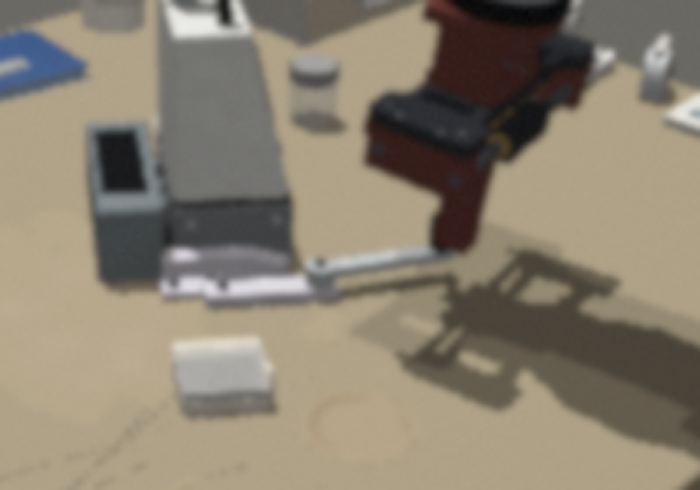

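Run:
```python
from h import *
S=[]
for i in range(1,16):
    f=i/15;v=.94+1.26*f;S.append(kp(v,20-9*f*f,-44+44*f,6+20*f,z=31))
print(np.round(S[-1],1))
plan([tcp(*k) for k in S])
```

```text
[-73.6  12.7  31.    0.   26. ]
[[0.008, -0.0081, 0.01, -0.0154, 0.0022, 0.0095], [0.0092, -0.0063, 0.0211, -0.0315, 0.0044, 0.0169], [0.0106, -0.0035, 0.0321, -0.0476, 0.007, 0.0243], [0.0123, 0.0003, 0.0431, -0.0637, 0.0099, 0.0316], [0.0143, 0.0051, 0.0538, -0.0797, 0.0133, 0.0389]]
[[0.0022, 0.0027, 0.0115, -0.0158, 0.0037, 0.0074], [0.0049, 0.0064, 0.0228, -0.0316, 0.0079, 0.0148], [0.0079, 0.011, 0.0339, -0.0473, 0.0124, 0.0222], [0.0113, 0.0165, 0.0445, -0.0629, 0.0172, 0.0296], [0.0151, 0.0229, 0.0547, -0.0784, 0.0224, 0.0369]]
[[0.004, 0.0042, 0.0113, -0.0153, 0.0056, 0.0074], [0.0085, 0.0093, 0.0221, -0.0304, 0.0115, 0.0148], [0.0135, 0.0152, 0.0324, -0.0455, 0.0178, 0.0222], [0.0188, 0.0218, 0.0421, -0.0604, 0.0245, 0.0295], [0.0246, 0.0291, 0.051, -0.0752, 0.0315, 0.0368]]
```

Emit:
step_arm:
  rows:
    - [0.008,-0.008,0.01,-0.0154,0.0022,0.0095]
    - [0.009,-0.006,0.021,-0.0315,0.0044,0.017]
    - [0.0106,-0.0035,0.032,-0.0476,0.007,0.024]
    - [0.0123,0,0.043,-0.0637,0.01,0.0316]
    - [0.0143,0.005,0.054,-0.08,0.0133,0.039]

```text
clock: 15.1
eef_pos: [0.4478, -0.0285, 0.2078]
tool_rot: [90.1, 77.4, 26.5]
ft_force: [-0.7, -0.1, -0.3]
width: 0.003
```

Emit:
step_arm:
  rows:
    - [0.002,0.0027,0.0115,-0.016,0.0037,0.0074]
    - [0.005,0.0064,0.023,-0.0316,0.008,0.015]
    - [0.008,0.011,0.034,-0.0473,0.0124,0.022]
    - [0.0113,0.0165,0.0445,-0.063,0.017,0.03]
    - [0.015,0.023,0.0547,-0.078,0.0224,0.037]

```text
clock: 15.72
eef_pos: [0.4763, -0.0514, 0.2019]
tool_rot: [90.1, 70.7, 41.1]
ft_force: [-0.7, 0.7, 0.2]
width: 0.006
```

```bash
cat >> h.py <<'E'
def kang(q):
    P=pts(q,np.ones((384,512),bool));D=np.array([w2d(p) for p in P])
    r=np.hypot(*(D-PV).T)
    m=(P[:,2]>.014)&(P[:,2]<.027)&(r>20)&(r<70)&(D[:,0]<-43)
    d=(D[m]-PV);a=np.arctan2(d[:,1],d[:,0])%(2*np.pi);return m.sum(),round(float(np.median(a))+3.927-2*np.pi,3) if m.sum() else 0
E
python3 - <<'E'
from h import *
t=tipnow();print(t,observe()["joints"],observe()["ft_force"],observe()["clock"])
print(kang(camera("top")),kang(camera("scene")))
S=[]
for i in range(11,16):
    f=i/15;v=.94+1.26*f;S.append(kp(v,20-9*f*f,-44+44*f,6+20*f,z=31))
plan([tcp(*k) for k in S])
E
```

```text
[-108.4   32.8   30.1  -14.5   19.3] [ 27.21313785  27.37817365 -26.44476167 125.42726897  -6.76125275
  16.18510219 -37.96531059] [-0.68526278  0.72234116  0.2102223 ] 15.725
(np.int64(103), 1.777) (np.int64(72), 1.756)
[[0.0026, 0.0054, 0.0108, -0.0158, 0.0055, 0.0077], [0.0071, 0.0105, 0.0217, -0.031, 0.0114, 0.0151], [0.0121, 0.0164, 0.032, -0.0461, 0.0177, 0.0225], [0.0174, 0.023, 0.0416, -0.061, 0.0243, 0.0298], [0.0232, 0.0304, 0.0505, -0.0758, 0.0313, 0.0371]]
```

Emit:
step_arm:
  rows:
    - [0.0026,0.0054,0.011,-0.016,0.0055,0.0077]
    - [0.007,0.0105,0.0217,-0.031,0.0114,0.015]
    - [0.012,0.0164,0.032,-0.046,0.0177,0.0225]
    - [0.0174,0.023,0.0416,-0.061,0.0243,0.03]
    - [0.023,0.03,0.0505,-0.076,0.0313,0.037]

```text
clock: 16.45
eef_pos: [0.5122, -0.0597, 0.1942]
tool_rot: [90.1, 64.1, 55.8]
ft_force: [-1.1, -0.4, -0.3]
width: 0.003
```

Run:
```python
from h import *
t=tipnow();print(t,observe()["joints"],observe()["ft_force"],observe()["clock"])
c=camera("top");print(kang(c),kang(camera("scene")),counter(-25)[1])
plan([tcp(*k) for k in [(-70,12,31,0,27),(-67,11,31,0,28),(-64,10.5,31,0,29),(-61.5,10,31,0,30),(-60,10,31,0,30)]])
cv2.imwrite("pics/v8.png",cv2.resize(c["image"][130:310,190:390],None,fx=3,fy=3,interpolation=2))
```

```text
[-73.6  14.3  30.5   0.3  25.9] [ 39.89706373  35.47307362 -39.31339522 119.40710019  -4.6819877
  19.96794593 -21.58354685] [-1.08061045 -0.449169   -0.33310798] 16.45
(np.int64(105), 2.248) (np.int64(61), 2.291) [-0.9 -0.   0.3]
[[0.0017, 0.0, 0.003, -0.0001, -0.0004, 0.0061], [0.004, -0.0007, 0.0047, -0.0001, -0.0004, 0.0116], [0.0065, -0.0015, 0.0055, -0.0001, -0.0004, 0.0172], [0.0086, -0.0031, 0.0063, -0.0001, -0.0004, 0.0227], [0.0097, -0.0008, 0.0063, -0.0001, -0.0004, 0.0227]]
```

View pics/v8.png

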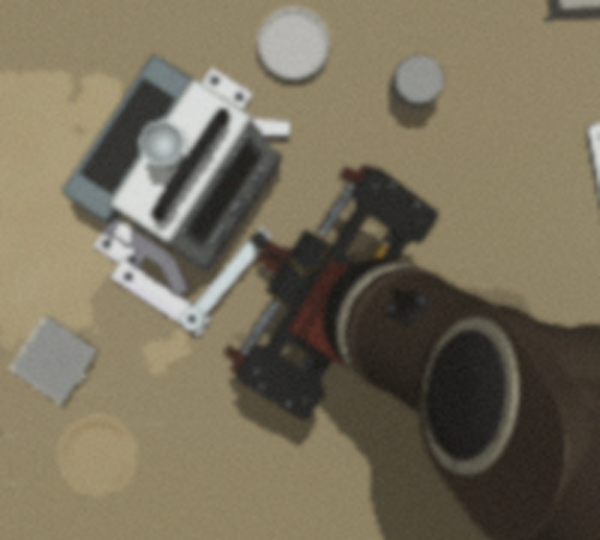

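Emit:
step_arm:
  rows:
    - [0.0017,0,0.003,0,0,0.006]
    - [0.004,-0.0007,0.0047,0,0,0.0116]
    - [0.0065,-0.0015,0.0055,0,0,0.017]

```text
clock: 16.98
eef_pos: [0.5153, -0.0606, 0.19]
tool_rot: [90.1, 60.9, 55.8]
ft_force: [0.0, -0.7, 0.2]
width: 0.01
```

Emit:
step_arm:
  rows:
    - [0.0015,0.0025,0,0,0,0]
    - [0.0015,0.0025,0,0,0,0]

```text
clock: 17.23
eef_pos: [0.5163, -0.0596, 0.1898]
tool_rot: [90.1, 61.0, 55.8]
ft_force: [-2.8, -3.2, 0.1]
width: 0.004
```

Run:
```python
from h import *
t=tipnow();print(t,observe()["joints"],observe()["ft_force"],observe()["clock"])
c=camera("top");print(kang(c),kang(camera("scene")),counter(-25)[1])
```

```text
[-62.5  11.   30.6   0.2  29. ] [ 42.9297177   37.75762264 -42.46933968 119.27915128  -5.64468695
  18.27796232 -19.35489497] [-2.84858686 -3.15335117  0.13857575] 17.225
(np.int64(106), 2.364) (np.int64(53), 2.394) [-0.9  0.   0. ]
```

Emit:
step_arm:
  rows:
    - [0.0012,0.002,0,0,0,0]
    - [0.0012,0.002,0,0,0,0]

```text
clock: 17.62
eef_pos: [0.5167, -0.0589, 0.1897]
tool_rot: [90.1, 61.1, 55.8]
ft_force: [-5.1, -6.9, 2.6]
width: 0.008
```

Emit:
step_arm:
  rows:
    - [0.0012,0.002,0,0,0,0]
    - [0.0012,0.002,0,0,0,0]

```text
clock: 17.88
eef_pos: [0.5171, -0.0585, 0.1895]
tool_rot: [90.2, 61.1, 55.8]
ft_force: [-8.3, -11.1, 7.7]
width: 0.009
```

Run:
```python
from h import *
t=tipnow();print(t,observe()["ft_force"])
K=[(-70,11,31,0,29),(-95,11,33,0,29),(-125,8,60,0,29),(-150,0,100,0,29),(-190,0,120,0,29)]
plan([tcp(*k) for k in K])
```

```text
[-61.5  11.   30.1   0.2  28.9] [ -8.28564844 -11.07924481   7.69704355]
[[-0.0082, -0.0125, -0.0007, 0.0001, -0.0006, 0.0008], [-0.0312, -0.0474, -0.0007, 0.0001, -0.0006, 0.0008], [-0.0947, -0.0695, 0.0041, 0.0001, -0.0006, 0.0008], [-0.1733, -0.0738, 0.0173, 0.0001, -0.0006, 0.0008], [-0.2346, -0.1161, 0.0172, 0.0001, -0.0006, 0.0008]]
```

Force rises to 14 N without further movement: the keeper is at its stop. Backing away.

Emit:
step_arm:
  rows:
    - [-0.009,-0.0145,0,0,0,0]
    - [-0.032,-0.049,0,0,0,0]
    - [-0.095,-0.07,0.004,0,0,0]
    - [-0.174,-0.074,0.017,0,0,0]
    - [-0.235,-0.116,0.017,0,0,0]

```text
clock: 18.5
eef_pos: [0.4545, -0.1695, 0.2817]
tool_rot: [89.7, 60.9, 55.5]
ft_force: [0.3, -0.7, 0.6]
width: 0.006
```

Emit:
step_arm:
  rows:
    - [0,0,0,0,0,0]
    - [0,0,0,0,0,0]
    - [0,0,0,0,0,0]

```text
clock: 18.88
eef_pos: [0.454, -0.1681, 0.2791]
tool_rot: [90.2, 61.0, 56.0]
ft_force: [0.4, 0.6, 0.1]
width: 0.004
```

Run:
```python
from h import *
t=tipnow();print(t,observe()["ft_force"],observe()["clock"])
c=camera("top");c2=camera("scene");print(kang(c),kang(c2),counter(-25)[1])
for n in("objective_can","sample_dish","sample_box"):
    for q in (c,c2):
        r=regions_of(q,n)
        if r: print(n,r[0]["conf"],np.round(np.median(pts(q,r[0]["region"]),0),3))
a=cv2.resize(c["image"][130:290,200:360],None,fx=2.4,fy=2.4,interpolation=2);b=cv2.resize(c2["image"][130:290,200:360],None,fx=2.4,fy=2.4,interpolation=2)
cv2.imwrite("pics/v9.png",np.hstack([a,b]))
```

```text
[-187.     1.3  119.9    0.4   29. ] [0.4443177  0.62888498 0.14556522] 18.875
(np.int64(106), 2.362) (np.int64(55), 2.401) [-1.   0.   0.1]
objective_can 0.58 [ 0.691 -0.109  0.05 ]
objective_can 0.72 [ 0.683 -0.1    0.031]
sample_dish 0.75 [0.477 0.183 0.017]
sample_dish 0.5 [ 0.684 -0.099  0.034]
sample_box 0.79 [0.477 0.185 0.016]
sample_box 0.97 [0.47  0.19  0.015]
```

View pics/v9.png

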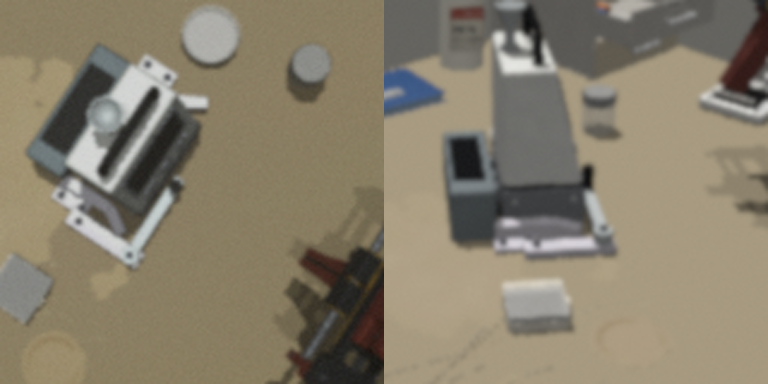

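```bash
python3 -c "
from cell import *
print(job_done())"
```

```text
the job is handed in; nothing more can be done
None
```

The counter is docked with the keeper bar closed across its front, and I handed the job in at about 19 s on the robot's clock. I pushed it in low on the grey base with both fingertips, steering right and then back to line it up with the dock. I then swung the keeper round by its knob with the gripper shut and backed the arm away.

**What the last checks showed:**
- **Counter home:** it sits about 1 mm from the nominal home position and square to the dock, which is within the calibration error. At the end of the push the force rose to about 27 N with almost no further movement, so it is against the stops. It stayed put after I let go. I could not see the contacts' travel directly and judged it from this.
- **Keeper closed:** the top camera reads 2.36 rad and the scene camera 2.40 rad. At the end the knob took about 14 N with almost no further movement, so the bar is at its stop.
- **Small items:** the can and sample box are where they started, to within about 2 mm. For the dish, the trained network reported the box and the can instead. I checked the dish by eye in the picture, and it is where it began.
- **Arm:** it is clear of everything and shows no contact force.

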